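# Slide a spare gas cartridge into its holder and bolt the bay

## Robot

A 6-joint arm with a two-finger parallel gripper is mounted at the origin on a cart in front of the work surface, level with it; the furniture and walls round the work are solid. World frame = base frame: x ahead of the robot, y to its left, z up, the work surface at z = 0. Lengths are in m, angles in rad, forces in N, time in s.
With the tool pointing down it reaches from about 0.35 to 0.775 m from the base axis. Payload 7.3 kg.
Tool frame: the origin (TCP) lies on the centre line of the jaws, within the pads' length; the fingertips stand ahead of it and the grasp point (between the pads) lies 11 mm behind it (robot.nose_length is the z of the fingertips in the tool frame, in m); z points along the fingers, y is the line along which they close (so a half turn about z gives the same grasp; the last joint's range is limited). The gripper opens to 92 mm and grips with 3 to 60 N. Pads are 19 mm wide; open, the fingers measure 130 mm over their backs; the gripper's body (75 mm by 190 mm) begins 47 mm behind the grasp point.
Start: joints at [-1.283, 0.342, 1.524, -0, 1.275, -0.146], TCP at [0.221, -0.476, 0.235] pointing down, gripper open.
Joint ranges: [-2.53, 2.53], [-0.77, 2.02], [0.04, 2.7], [-1, 4.14], [0.28, 2.66], [-3.11, 3.11]. Speed limits (rad/s): [2.57, 2.57, 3.14, 3.14, 3.14, 3.14].

## Interface

Orientations are given as [roll, pitch, yaw] about the fixed x, y, z axes, in that order (R = Rz(yaw) Ry(pitch) Rx(roll)).
In Python, from cell import robot, cams gives the robot as it stands. The module is installed in compiled form; this text tells all that it offers.
- The arm moves only by the tool carry_out, never from a script. Its argument "deltas" is a list of rows, each a list of 7 numbers: the shift along the tool's x, y, z in cm, then the turn, a rotation vector about the tool's x, y, z in rad, then the opening, from 0 (shut) to 1 (fully open). A call has exactly 8 rows; each row shifts and turns the commanded pose from where the row before left it, along the tool's axes as they then stand; what a row does not reach is not made up. A row lasts 1/12 s, in which the tool goes at most 41.7 mm and 7.16 degrees, less where a joint would pass 70% of its speed; a pose out of reach is approached as far as the arm can. A call is refused whole if a number of a shift passes 4.17 or a number of a turn 0.125, either way. A call with a gripper value outside its range is refused whole. The fingers move at their own pace and stop on an object; "force" is the grip in N (left out, the last holds). Time passes only in rows, so rows that do not move let the fingers close, or fill a call up. It gives the time, the measured TCP pose, the force, the opening and the grip force at its end, in the units of the state.
- robot.observe(): the state, without advancing time (a new reading comes with each control period).
- cams.read_camera(name): name is "scene" or "top" or "wrist"; returns a dict with "image" (400x640x3 uint8, blue, green, red), "depth" (400x640 float32, m along the optical axis (not along the pixel's ray), 0 where there is no reading), "fx", "fy", "cx", "cy" (pixels), "world_to_cam" (4x4, takes a point from world to camera coordinates). Camera axes: x right, y up, looking along -z (the intrinsics and any distortion apply to the point x, -y, -z); pixel columns grow to the right and rows downward; lengths in m; the calibration is good to about 2 mm. The wrist camera is an equidistant fisheye: a pixel r from the principal point sees the ray r / f radians off the axis. A picture is of the moment at which its call begins.
- robot.hand_in(): hands the job in; it is judged then, once.
The state is a dict: "time": time; "qpos": joint angles; "qvel": joint speeds; "joint_efforts": joint torques, N m; "tool_pos": TCP position; "tool_rot": TCP orientation; "contact_force": force on the tool from outside, world axes, zero at the start; "torque": the same for the moment, N m; "opening": finger opening in m; "grip_force": force on a finger pad.
Only numpy, scipy, OpenCV 4.12 (cv2) and the standard library are available. Lean on these libraries where they do the work, as an engineer would, in place of code of your own. Each camera call takes 0.05 s, during which the arm holds its last target. There are 200 camera calls.

## Task

Put the spare gas cartridge away from the stove: push the tall cartridge low on its body so that it slides standing up across the worktop into the empty bay of the steel cartridge holder, right up to the back, then push that bay's retaining rod fully in by its black knob so that the rod bars the bay. Do not lift the cartridge, let it tip or push on its upper half, and leave the other things where they stand.

Things in the scene. Friction and masses are not known exactly. Their poses are not given: they have to be found in the camera images.
- cartridge: Spare gas cartridge: slender white and blue can standing loose in the front middle, 67 mm diameter, 191 mm tall, 0.25 to 0.5 kg. Origin: centre of its underside; z up. Pushed up to 30 mm above the worktop it slides; pushed high it tips. The gripper's body is wider than its fingers: lean the fingers about 40 degrees from vertical, tips leading, so that the tips touch first.
- holder: Steel two-bay cartridge holder screwed down at the back left, no floor. Origin: centre of its underside; x from open front to back, y towards the empty bay and its rod. Bays at y = +40 (empty) and -40 mm, each 76 mm wide; 4 mm walls at y = 0, +-80, 64 mm tall, from x = -42 (mouth; outer walls flare 14 mm further) to the back plate at x = 42, 112 mm tall.
- bay (a point): the point on the worktop where the cartridge's underside centre belongs, in the empty bay: holder frame x = +6 mm, y = +40 mm. With the cartridge against the back plate its centre is 2.5 mm past this point. Axes as the holder's.
- rod (a joint): Empty bay's retaining rod: steel, 8 mm thick, 50 mm above the worktop, slides across the mouth at holder x = -34 mm. In m: 0 = drawn out, 0.090 = fully in, tip in the middle wall; grows as the knob is pushed in the holder's -y direction. Stays where left, slides at about 1.5 N. Passes the cartridge only when that is up to the back (5 mm of play).
- rod_knob (a point): centre of the outer end face of the rod's black knob, a disc 22 mm in diameter and 12 mm long, 50 mm above the worktop; at value 0 it stands at holder y = +208 mm, fully in at y = +118 mm (36 mm outside the holder's wall). Axes as the holder's: push it towards -y.
- gas_can: short gas can, 67 mm in diameter and 126 mm tall, standing in the holder's other bay behind that bay's own rod, which is fully in; to be left alone. Origin: centre of its underside.
- pepper_shaker: glass pepper shaker, 44 mm in diameter, 90 mm tall, at the right in front of the stove; to be left alone. Origin: centre of its underside.
- tin_small: small food tin, 57 mm in diameter, 72 mm tall, behind the cartridge, near the green board; to be left alone. Origin: centre of its underside.
- cup_garlic: deli cup with a white lid, 66 mm in diameter, 60 mm tall, behind the cartridge, between tin and stove; to be left alone. Origin: centre of its underside.

How it is judged:
By the outcome, as a careful person would: the job done as asked, in the order asked, and still so for the second after the job is handed in, with the robot touching nothing.
It also fails if it takes over 72 s, if anything falls off the work surface, if the arm or the gripper's body presses on something with over 40 N, if the wrist force passes 120 N, or if a joint passes its speed limit or range.

## Working session

There is one attempt and no reset: what is moved stays moved. The work goes in short steps, Python scripts to look and compute and a tool call to move; the robot and the scene stay as the last step left them, time stands still between calls to the robot, and variables do not carry over. Pictures are saved under pics/ and viewed, at most 10 in all, crops included, and the job is handed in when it is done.

Besides the shell and the picture viewer there is one more tool, called by a JSON object that holds its "api" and its "payload". carry_out: Moves the arm, as the interface text tells. Its arguments: {"type":"object","properties":{"deltas":{"type":"array","items":{"type":"array","items":{"type":"number"}}},"force":{"type":"number"}},"required":["deltas"]}

```bash
mkdir -p pics
cat > h.py <<'E'
import numpy as np, cv2
from cell import robot, cams
from scipy.spatial.transform import Rotation as Ro
def shot(n,name):
    c=cams.read_camera(n); cv2.imwrite(f'pics/{name}.png',c['image']); np.savez(f'pics/{name}.npz',**c); return c
def pts(c):
    d=c['depth']; v,u=np.mgrid[:d.shape[0],:d.shape[1]]
    p=np.stack([(u-c['cx'])/c['fx']*d,-(v-c['cy'])/c['fy']*d,-d,np.ones_like(d)],-1)
    return (p@np.linalg.inv(c['world_to_cam']).T)[...,:3]
E
python3 - <<'E'
from h import *
print(robot.observe(),robot.nose_length)
for n in('scene','top'):
    c=shot(n,n+'1'); print(n,c['fx'],c['cx'],c['cy'],np.linalg.inv(c['world_to_cam']).round(3).tolist())
E
```

```text
{'time': 0.0, 'qpos': array([-1.28301605e+00,  3.42737939e-01,  1.52505691e+00, -3.09645414e-07,
        1.27537758e+00, -1.45973510e-01]), 'qvel': array([ 1.95989652e-03, -8.49206070e-05,  1.87919515e-04, -1.46346479e-03,
       -1.24041959e-03,  1.07465488e-04]), 'joint_efforts': array([-1.68576635e-04, -4.31240201e+01, -2.44218206e+01,  7.17753125e-02,
        5.59608615e-02, -1.60040913e-04]), 'tool_pos': array([ 0.2205629 , -0.4759724 ,  0.23402313]), 'tool_rot': array([-3.14002963e+00, -2.29494931e-04,  4.33753693e-01]), 'contact_force': array([ 0.86253111,  0.26423216, -0.70081197]), 'torque': array([ 0.01051272, -0.04772899, -0.06093937]), 'grip_force': 0.0, 'opening': 0.09183596655218354} 0.008
scene 491.2397795484428 316.80375063910714 193.07654619206392 [[0.824, 0.332, -0.459, -0.19], [-0.566, 0.513, -0.646, -1.099], [0.021, 0.792, 0.61, 1.056], [0.0, 0.0, 0.0, 1.0]]
top 378.5510589586078 314.6026155009642 197.82045176082354 [[0.016, 0.993, -0.121, 0.387], [-1.0, 0.015, -0.008, -0.043], [-0.006, 0.121, 0.993, 1.221], [0.0, 0.0, 0.0, 1.0]]
```

View pics/top1.png

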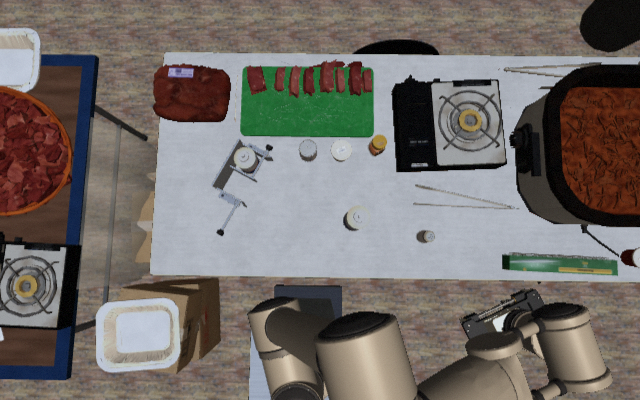

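View pics/scene1.png

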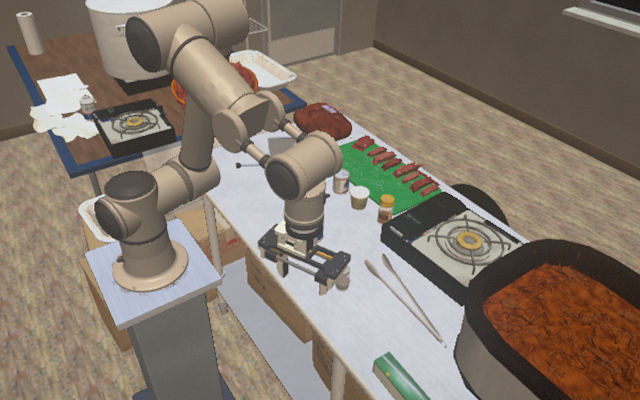

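The top view shows the cartridge at about (357,217), the holder at about (238,168), the knob at about (221,232), the tin at (308,150) and the cup at (341,150). I'll enlarge the holder area.

Run:
```python
from h import *
c=dict(np.load('pics/top1.npz')); P=pts(c)
cv2.imwrite('pics/top1c.png',cv2.resize(c['image'][130:245,195:375],None,fx=4.4,fy=4.4,interpolation=cv2.INTER_CUBIC))
sub=P[130:245,195:375].reshape(-1,3)
for n,z0,z1 in(('cart',.18,.2),('can',.12,.14),('backplate',.1,.116),('tin',.065,.08)):
    m=sub[(sub[:,2]>z0)&(sub[:,2]<z1)]; print(n,len(m),m.min(0).round(3) if len(m) else 0,m.max(0).round(3) if len(m) else 0,m.mean(0).round(3))
for u,v in((357,217),(221,232),(245,158),(308,150),(341,150),(428,237)): print(u,v,P[v,u].round(3))
np.set_printoptions(linewidth=250)
print((P[135:240:3,205:280:3,2]*1000).astype(int))
```

```text
cart 78 [ 0.451 -0.172  0.18 ] [ 0.479 -0.144  0.193] [ 0.465 -0.158  0.183]
can 26 [ 0.434 -0.149  0.12 ] [0.649 0.26  0.139] [0.539 0.016 0.128]
backplate 360 [ 0.435 -0.212  0.1  ] [0.706 0.273 0.116] [0.634 0.188 0.108]
tin 453 [ 0.434 -0.216  0.065] [0.713 0.271 0.08 ] [0.654 0.064 0.07 ]
357 217 [ 0.463 -0.152  0.182]
221 232 [0.419 0.25  0.061]
245 158 [0.638 0.174 0.118]
308 150 [ 0.677 -0.011  0.072]
341 150 [ 0.68  -0.114  0.062]
428 237 [ 0.413 -0.372  0.091]
[[   3    0   -1    0   -2    1    1   -3    0    3    1   -2   -1    3    4    3    5   10    5    5    7   10    7    8    5]
 [   0    3    2   -4    1    0    0    0    0   -4    1  113    0    1   -6    2    1    3    0   -3    2   -2    0   -2    0]
 [  -1   -2    1    3   -1   -2    0    1    0    0   -1  114   84   -4    0    5    2    1    0    0    0   -1    0    1    0]
 [   0   -1   -1   -2    0    0   -2    0    0    4  112   96   68   65   -4    3    0    2    2    1    1   55    2   -2    0]
 [   0    0    4    0    1    0    2   -1    0   -3  102   82   95   96   90   64    2    1   -1    0    0   64  
[... 3155 characters left out ...]
 -5    0    2   -2    0    4    0   -2    0   -3   -4    0]
 [   2    1    0    0   -4    0   53   -1   -1    5   -1   -3    3    0   -4    0   -1    0    2    0   -1    4    0   -1    2]
 [   0    2   -1   -4    2   49   51    1   -1    0    1    0    5    0   -2    3   -4    2   -2    1    0    0   -1    1    2]
 [   0    0    1    4   56   62    3    0    2    0   -2    0   -2    1    0    0   -1    0   -1    1    1   -1   -1    1   -1]
 [   4    0   -1    7   -1   58   -2    0    1    0   -1   -2    4    1   -3    0    1    0    1    1    0   -4    3    0    1]
 [   0    0    0    5    0    0 1220   -3    0   -2   -3    0    0    0    2    0   -3   -1    0    0    3   -1    1   -1    0]]
```

View pics/top1c.png

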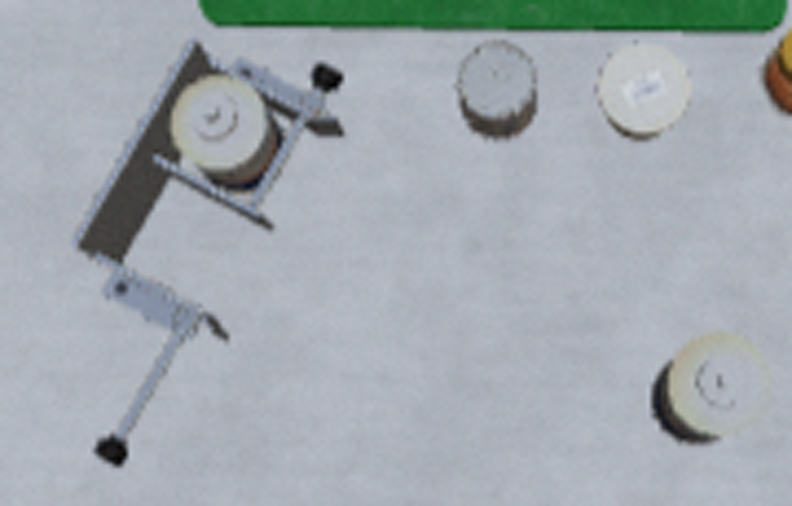

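The crop shows the back plate's top edge from (239.3,139.5) to (213.2,185), the drawn-out knob's outer end at about (219.5,234), the cartridge top centred at (358.2,217.7), and the open bay facing lower right. I'll fit the poses from these.

```bash
cat >> h.py <<'E'
def onz(c,u,v,z):
    M=np.linalg.inv(c['world_to_cam']); r=M[:3,:3]@np.array([(u-c['cx'])/c['fx'],-(v-c['cy'])/c['fy'],-1]); o=M[:3,3]
    return o+r*(z-o[2])/r[2]
E
python3 - <<'E'
from h import *
c=dict(np.load('pics/top1.npz')); P=pts(c)
cr=lambda x,y,z: onz(c,195+(x+.5)/4.4-.5,130+(y+.5)/4.4-.5,z)[:2]
a=cr(193,41,.112); b=cr(78,242,.112); print('plate ends',a,b,np.linalg.norm(a-b))
y=(b-a)/np.linalg.norm(b-a)
k=cr(112,452,.055); print('knob ~centre',k)
r0=cr(190,335,.054);r1=cr(122,438,.054);print('rod dir',(r1-r0)/np.linalg.norm(r1-r0),'plate',y)
o1=cr(255,205,.054);o2=cr(318,95,.054);print('rod2',(o1-o2)/np.linalg.norm(o1-o2),o1,o2)
w0=cr(157,158,.064);w1=cr(268,225,.064);print('midwall',w0,w1,np.linalg.norm(w0-w1))
print('can',cr(218,117,.126),'cart',cr(718,386,.185))
# circle fits of top rims
from scipy.optimize import least_squares
S=P[190:245,330:375].reshape(-1,3)
for z0,z1 in((.03,.17),(.16,.178)):
    m=S[(S[:,2]>z0)&(S[:,2]<z1)][:,:2]
    s=least_squares(lambda q:np.hypot(*(m-q).T)-.0335,m.mean(0)+[.02,0],loss='soft_l1',f_scale=.002);print('cartfit',z0,len(m),s.x,s.cost)
S=P[134:190,205:245].reshape(-1,3); m=S[abs(S[:,2]-.112)<.006]; 
# rod points
S=P[200:236,215:240].reshape(-1,3); m=S[(S[:,2]>.045)&(S[:,2]<.058)]; f=cv2.fitLine(m[:,:2].astype(np.float32),cv2.DIST_HUBER,0,.01,.01).ravel(); print('rodfit',f,m.min(0),m.max(0))
E
```

```text
plate ends [0.69752721 0.19739594] [0.55726412 0.26946099] 0.1576930784419121
knob ~centre [0.4180947  0.25455765]
rod dir [-0.8531203   0.52171425] plate [-0.88946894  0.45699564]
rod2 [-0.88530932  0.4650026 ] [0.59465212 0.16102521] [0.67529473 0.11866824]
midwall [0.6255928  0.22991491] [0.5787259  0.14960233] 0.09298718764286769
can [0.64142936 0.17543346] cart [ 0.46139228 -0.15426906]
cartfit 0.03 289 [ 0.46665882 -0.15898766] 0.001504669450198708
cartfit 0.16 318 [ 0.46806335 -0.16201995] 0.004327032107306251
rodfit [ 0.88914555 -0.45762447  0.46205518  0.23315743] [0.41001338 0.19961135 0.04712256] [0.51848702 0.26765067 0.0579475 ]
```

```bash
cat >> h.py <<'E'
O=np.array([.6073,.1943]); X=np.array([.457,.889]); Y=np.array([-.889,.457])
def H(x,y): return O+x*X+y*Y          # holder -> world
def toH(p): return np.array([(p-O)@X,(p-O)@Y])
def rot(ang,lean):  # push heading (deg), lean(deg)
    a,l=np.radians([ang,lean]); d=np.array([np.cos(a),np.sin(a),0]); z=d*np.sin(l)-np.array([0,0,np.cos(l)])
    y=np.array([np.sin(a),-np.cos(a),0]); return np.column_stack([np.cross(y,z),y,z])
def plan(tip,ang,lean,n):   # rows (in n) from measured pose to fingertip target
    s=robot.observe(); R0=Ro.from_euler('xyz',s['tool_rot']).as_matrix(); R1=rot(ang,lean)
    p1=np.array(tip)-.008*R1[:,2]; rv=Ro.from_matrix(R0.T@R1).as_rotvec(); p=s['tool_pos'].copy()
    print('TCP now',p.round(4),'tip',(p+.008*R0[:,2]).round(4),'holder',toH((p+.008*R0[:,2])[:2]).round(4),'q',s['qpos'].round(2),'F',s['contact_force'].round(1),'rv',rv.round(3),'n>=',np.linalg.norm(rv)/.125,np.linalg.norm(p1-p)/.0417)
    for i in range(n):
        R=R0@Ro.from_rotvec(rv*i/n).as_matrix(); print((R.T@(p1-s['tool_pos'])/n*100).round(2).tolist(),(rv/n).round(3).tolist())
E
python3 - <<'E'
from h import *
c=dict(np.load('pics/top1.npz'))
cr=lambda x,y,z: onz(c,195+(x+.5)/4.4-.5,130+(y+.5)/4.4-.5,z)[:2]
print(cr(718,385,.17),cr(699,397,0),H(.006,.04))
C=np.array([.466,-.157]); print(toH(C))
a=74; d=np.array([np.cos(np.radians(a)),np.sin(np.radians(a))])
plan([*(C-.055*d),.15],a,40,16)
E
```

```text
[ 0.46310144 -0.15587471] [ 0.46639615 -0.16019313] [0.574482 0.217914]
[-0.3768798 -0.0349284]
TCP now [ 0.2206 -0.476   0.2341] tip [ 0.2206 -0.476   0.2261] holder [-0.7726  0.0374] q [-1.28  0.34  1.52  0.    1.28 -0.15] F [1.1 0.3 0.1] rv [ 0.298  0.653 -0.822] n>= 8.732371617993895 8.534684445981028
[1.98, -0.88, 0.49] [0.019, 0.041, -0.051]
[2.0, -0.77, 0.59] [0.019, 0.041, -0.051]
[2.01, -0.65, 0.68] [0.019, 0.041, -0.051]
[2.02, -0.53, 0.77] [0.019, 0.041, -0.051]
[2.01, -0.42, 0.87] [0.019, 0.041, -0.051]
[1.99, -0.3, 0.95] [0.019, 0.041, -0.051]
[1.96, -0.18, 1.04] [0.019, 0.041, -0.051]
[1.92, -0.06, 1.12] [0.019, 0.041, -0.051]
[1.87, 0.06, 1.2] [0.019, 0.041, -0.051]
[1.82, 0.18, 1.27] [0.019, 0.041, -0.051]
[1.75, 0.3, 1.34] [0.019, 0.041, -0.051]
[1.68, 0.41, 1.4] [0.019, 0.041, -0.051]
[1.59, 0.52, 1.46] [0.019, 0.041, -0.051]
[1.5, 0.63, 1.51] [0.019, 0.041, -0.051]
[1.41, 0.73, 1.56] [0.019, 0.041, -0.051]
[1.3, 0.83, 1.6] [0.019, 0.041, -0.051]
```

{"api": "carry_out", "payload": {"deltas": [[2.0,-0.9,0.5,0.019,0.041,-0.051,0.26],[2.0,-0.8,0.6,0.019,0.041,-0.051,0.26],[2.0,-0.65,0.7,0.019,0.041,-0.051,0.26],[2.0,-0.55,0.8,0.019,0.041,-0.051,0.26],[2.0,-0.4,0.85,0.019,0.041,-0.051,0.26],[2.0,-0.3,0.95,0.019,0.041,-0.051,0.26],[2.0,-0.2,1.05,0.019,0.041,-0.051,0.26],[1.9,-0.05,1.1,0.019,0.041,-0.051,0.26]], "force": 20}}

```text
time: 0.77
tool_pos: [0.3355, -0.3443, 0.195]
tool_rot: [-3.057, -0.352, 0.834]
contact_force: [-0.4, -0.2, 0.6]
opening: 0.0432
grip_force: 0.0
```

{"api": "carry_out", "payload": {"deltas": [[1.9,0.05,1.2,0.019,0.041,-0.051,0.26],[1.8,0.2,1.3,0.019,0.041,-0.051,0.26],[1.75,0.3,1.35,0.019,0.041,-0.051,0.26],[1.7,0.4,1.4,0.019,0.041,-0.051,0.26],[1.6,0.5,1.45,0.019,0.041,-0.051,0.26],[1.5,0.65,1.5,0.019,0.041,-0.051,0.26],[1.4,0.75,1.55,0.019,0.041,-0.051,0.26],[1.3,0.85,1.6,0.019,0.041,-0.051,0.26]]}}

```text
time: 1.43
tool_pos: [0.4507, -0.2141, 0.1562]
tool_rot: [-3.136, -0.704, 1.286]
contact_force: [-0.1, -0.2, 0.6]
opening: 0.024
grip_force: 0.0
```

Run:
```python
from h import *
w=shot('wrist','wrist2'); s=shot('scene','scene2'); o=robot.observe(); print(o['opening'])
M=w['world_to_cam']
# project cartridge circles at z=.0 and .17 into the wrist fisheye for a check
img=w['image'].copy()
def pj(p):
    q=M@np.append(p,1); x,y,z=q[0],-q[1],-q[2]; r=np.hypot(x,y); t=np.arctan2(r,z); return int(w['cx']+w['fx']*t*x/r),int(w['cy']+w['fy']*t*y/r)
for C,col in (((.466,-.157),(0,0,255)),):
    for z in(0,.17):
        for t in np.linspace(0,6.28,60): cv2.circle(img,pj((C[0]+.0335*np.cos(t),C[1]+.0335*np.sin(t),z)),1,col,-1)
cv2.imwrite('pics/w2.png',img)
a=74; d=np.array([np.cos(np.radians(a)),np.sin(np.radians(a))])
plan([*(np.array([.466,-.157])-.055*d),.014],a,40,8)
```

```text
0.023742928123956633
TCP now [ 0.4509 -0.2129  0.155 ] tip [ 0.4522 -0.2079  0.1489] holder [-0.4284 -0.0459] q [-0.93  0.58  1.6   0.54  1.46 -0.85] F [-0.2 -0.5 -0.5] rv [-0.006 -0.007 -0.005] n>= 0.08404184950361526 3.235235719760154
[-1.11, 0.0, 1.27] [-0.001, -0.001, -0.001]
[-1.11, 0.0, 1.27] [-0.001, -0.001, -0.001]
[-1.11, -0.0, 1.27] [-0.001, -0.001, -0.001]
[-1.11, -0.0, 1.27] [-0.001, -0.001, -0.001]
[-1.11, -0.0, 1.27] [-0.001, -0.001, -0.001]
[-1.11, -0.01, 1.27] [-0.001, -0.001, -0.001]
[-1.11, -0.01, 1.27] [-0.001, -0.001, -0.001]
[-1.11, -0.01, 1.27] [-0.001, -0.001, -0.001]
```

View pics/w2.png

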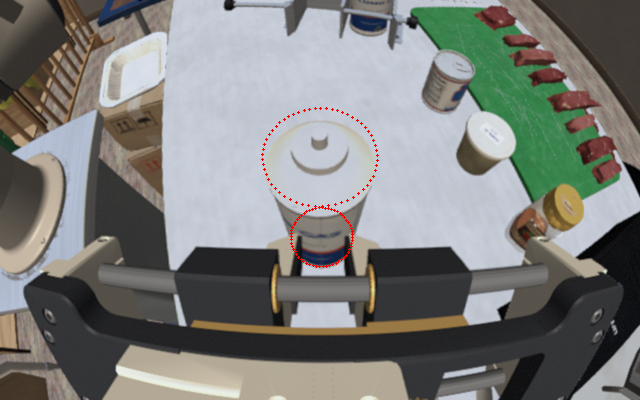

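View pics/scene2.png

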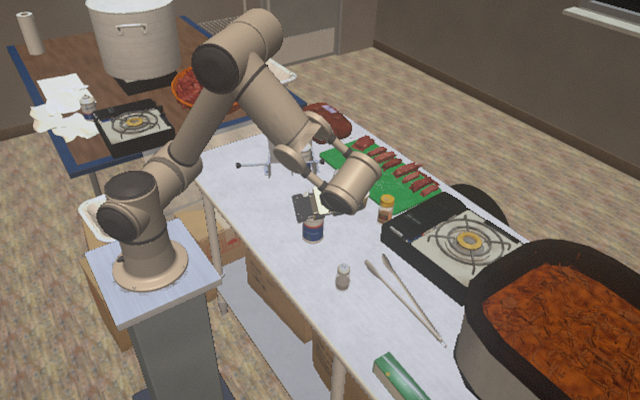

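The wrist picture shows the cartridge centred between the fingers: its top is centred at about (320,158) and the finger gap at about (323,250). The projected circles agree with it. I'll go down.

{"api": "carry_out", "payload": {"deltas": [[-1.1,0,1.27,0,0,0,0.26],[-1.1,0,1.27,0,0,0,0.26],[-1.1,0,1.27,0,0,0,0.26],[-1.1,0,1.27,0,0,0,0.26],[-1.1,0,1.27,0,0,0,0.26],[-1.1,0,1.27,0,0,0,0.26],[-1.1,0,1.27,0,0,0,0.26],[-1.1,0,1.27,0,0,0,0.26]]}}

```text
time: 2.2
tool_pos: [0.4487, -0.2171, 0.0216]
tool_rot: [-3.135, -0.7, 1.282]
contact_force: [-0.6, -0.2, -0.4]
opening: 0.024
grip_force: 0.0
```

Run:
```python
from h import *
# path in the holder frame: can goes from (-.377,-.035) to (-.10,.04) then straight in
a0=np.degrees(np.arctan2(*(H(-.115,.040)-np.array([.466,-.157]))[::-1])); print('heading',a0,H(-.115,.04),H(-.115,.04)-np.array([.466,-.157]))
d=np.array([np.cos(np.radians(a0)),np.sin(np.radians(a0))])
plan([*(np.array([.466,-.157])-.02*d),.014],a0,40,4)
```

```text
heading 78.74860367479639 [0.519185 0.110345] [0.053185 0.267345]
TCP now [ 0.4487 -0.2171  0.0216] tip [ 0.4501 -0.2121  0.0155] holder [-0.4331 -0.046 ] q [-0.94  0.78  1.67  0.57  1.23 -1.  ] F [-0.6 -0.2 -0.4] rv [ 0.053 -0.003 -0.071] n>= 0.7052371353416 0.9006430780561551
[0.69, 0.05, 0.63] [0.013, -0.001, -0.018]
[0.69, 0.07, 0.63] [0.013, -0.001, -0.018]
[0.69, 0.09, 0.63] [0.013, -0.001, -0.018]
[0.69, 0.11, 0.63] [0.013, -0.001, -0.018]
```

```bash
cat >> h.py <<'E'
def poseplan(P,n0=0):  # P: list of (tip xyz, heading, lean); prints rows, chaining exact commanded poses from measured
    s=robot.observe(); R=Ro.from_euler('xyz',s['tool_rot']).as_matrix(); p=s['tool_pos'].copy()
    print('tip',(p+.008*R[:,2]).round(4),'H',toH((p+.008*R[:,2])[:2]).round(4),'q',s['qpos'].round(2),'F',s['contact_force'].round(1))
    for i,(tip,a,l) in enumerate(P):
        R1=rot(a,l); p1=np.array(tip)-.008*R1[:,2]
        dp=(R.T@(p1-p)*100).round(2); rv=Ro.from_matrix(R.T@R1).as_rotvec().round(3)
        print(dp.tolist(),rv.tolist()); p=p+R@dp/100; R=R@Ro.from_rotvec(rv).as_matrix()
        if i%8==7: print('--- tip',np.round(tip,3),'head',round(a,1))
def bez(C,P1,P2,step):
    t=np.linspace(0,1,2001)[:,None]; B=(1-t)**2*C+2*t*(1-t)*P1+t*t*P2; D=2*(1-t)*(P1-C)+2*t*(P2-P1)
    s=np.append(0,np.cumsum(np.hypot(*np.diff(B,axis=0).T))); out=[]
    for q in np.arange(0,s[-1]+1e-6,step):
        i=np.searchsorted(s,q); i=min(i,2000); out.append((B[i],np.degrees(np.arctan2(D[i,1],D[i,0]))))
    return out
E
python3 - <<'E'
from h import *
C=np.array([.466,-.157]); W=bez(C,H(-.16,.04),H(-.05,.04),.01)
u=lambda a:np.array([np.cos(np.radians(a)),np.sin(np.radians(a))])
a0=W[0][1]; P=[]
for f in (.055,.053,.05,.046): P.append(([*(C-f*u(74+(a0-74)*min(1,(.055-f)/.005))),.014],74+(a0-74)*min(1,(.055-f)/.005),40))
for c,a in W[:20]: P.append(([*(c-.041*u(a)),.014],a,40))
poseplan(P)
E
```

```text
tip [ 0.4501 -0.2121  0.0155] H [-0.4331 -0.046 ] q [-0.94  0.78  1.67  0.57  1.23 -1.  ] F [-0.6 -0.2 -0.4]
[0.09, 0.01, 0.26] [-0.001, -0.002, -0.007]
[0.16, 0.31, 0.14] [0.035, -0.0, -0.042]
[0.24, 0.46, 0.2] [0.053, -0.0, -0.063]
[0.31, -0.0, 0.26] [0.0, -0.0, 0.0]
[0.38, -0.0, 0.32] [0.0, -0.0, 0.0]
[0.77, -0.02, 0.65] [-0.002, -0.0, 0.003]
[0.78, -0.01, 0.65] [-0.002, -0.0, 0.002]
[0.77, -0.02, 0.65] [-0.003, -0.0, 0.003]
--- tip [ 0.464 -0.168  0.014] head 81.2
[0.75, -0.01, 0.63] [-0.002, -0.0, 0.003]
[0.77, -0.02, 0.64] [-0.003, -0.0, 0.003]
[0.77, -0.02, 0.65] [-0.003, -0.0, 0.004]
[0.76, -0.02, 0.64] [-0.002, -0.0, 0.003]
[0.76, -0.01, 0.64] [-0.003, -0.0, 0.003]
[0.77, -0.02, 0.65] [-0.003, -0.0, 0.004]
[0.76, -0.02, 0.64] [-0.004, -0.0, 0.004]
[0.78, -0.03, 0.65] [-0.003, -0.0, 0.004]
--- tip [ 0.476 -0.089  0.014] head 79.1
[0.76, -0.02, 0.64] [-0.003, -0.0, 0.004]
[0.77, -0.02, 0.64] [-0.004, -0.0, 0.005]
[0.76, -0.03, 0.64] [-0.004, -0.0, 0.004]
[0.77, -0.02, 0.65] [-0.004, -0.0, 0.005]
[0.77, -0.03, 0.64] [-0.004, -0.0, 0.005]
[0.75, -0.03, 0.64] [-0.005, -0.0, 0.006]
[0.77, -0.03, 0.64] [-0.005, -0.0, 0.005]
[0.77, -0.03, 0.65] [-0.005, -0.0, 0.007]
--- tip [ 0.491 -0.01   0.014] head 76.1
```

{"api": "carry_out", "payload": {"deltas": [[0.09,0,0.26,0,0,-0.007,0.26],[0.16,0.31,0.14,0.035,0,-0.042,0.26],[0.24,0.46,0.2,0.053,0,-0.063,0.26],[0.3,0,0.25,0,0,0,0.26],[0.3,0,0.25,0,0,0,0.26],[0.3,0,0.25,0,0,0,0.26],[0.4,0,0.33,0,0,0,0.26],[0.4,0,0.33,0,0,0,0.26]]}}

```text
time: 2.87
tool_pos: [0.4614, -0.189, 0.0213]
tool_rot: [3.141, -0.701, 1.429]
contact_force: [-0.4, -3.6, -0.0]
opening: 0.0241
grip_force: 1.5
```

Run:
```python
from h import *
w=shot('wrist','wrist3'); o=robot.observe(); R=Ro.from_euler('xyz',o['tool_rot']).as_matrix(); t=o['tool_pos']+.008*R[:,2]
print(t,o['tool_rot'],o['contact_force'],o['qpos'])
cv2.imwrite('pics/w3.png',w['image'][60:360,120:520])
```

```text
[ 0.46215547 -0.18264268  0.01527674] [-3.14141025 -0.70231478  1.42909109] [ 0.0608103  -1.27619393  0.38530254] [-0.85998697  0.79874147  1.63172895  0.53504266  1.26528785 -1.02938124]
```

View pics/w3.png

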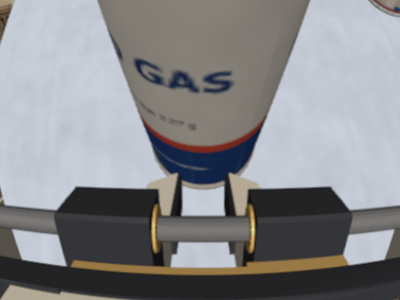

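The cartridge is cradled between the fingertips and centred at about (207,170) in the crop. It is upright, and the push force is low. I'll keep pushing.

Run:
```python
from h import *
u=lambda a:np.array([np.cos(np.radians(a)),np.sin(np.radians(a))])
C=np.array([.4622,-.1826])+.039*u(81.9); W=bez(C,H(-.16,.04),H(-.05,.04),.01)
poseplan([([*(c-.039*u(a)),.014],a,40) for c,a in W[1:25]]); print(len(W))
```

```text
tip [ 0.4622 -0.1826  0.0153] H [-0.4014 -0.0432] q [-0.86  0.8   1.63  0.54  1.27 -1.03] F [ 0.1 -1.3  0.4]
[0.7, -0.02, 0.75] [-0.004, -0.004, 0.004]
[0.76, -0.01, 0.65] [-0.002, -0.0, 0.003]
[0.77, -0.02, 0.64] [-0.003, -0.0, 0.004]
[0.77, -0.02, 0.64] [-0.003, -0.0, 0.003]
[0.76, -0.02, 0.65] [-0.003, -0.0, 0.003]
[0.76, -0.01, 0.63] [-0.003, -0.0, 0.004]
[0.78, -0.02, 0.66] [-0.003, -0.0, 0.004]
[0.76, -0.02, 0.64] [-0.003, -0.0, 0.004]
--- tip [ 0.474 -0.103  0.014] head 79.7
[0.76, -0.02, 0.63] [-0.004, -0.0, 0.004]
[0.77, -0.03, 0.65] [-0.003, -0.0, 0.004]
[0.76, -0.02, 0.64] [-0.004, -0.0, 0.005]
[0.77, -0.02, 0.64] [-0.004, -0.0, 0.004]
[0.76, -0.03, 0.64] [-0.004, -0.0, 0.005]
[0.77, -0.03, 0.65] [-0.005, -0.0, 0.005]
[0.76, -0.02, 0.64] [-0.004, -0.0, 0.006]
[0.77, -0.03, 0.64] [-0.005, -0.0, 0.006]
--- tip [ 0.488 -0.025  0.014] head 76.8
[0.77, -0.04, 0.65] [-0.005, -0.0, 0.006]
[0.77, -0.03, 0.64] [-0.006, -0.0, 0.006]
[0.77, -0.03, 0.65] [-0.006, -0.0, 0.007]
[0.75, -0.04, 0.63] [-0.006, -0.0, 0.008]
[0.78, -0.04, 0.66] [-0.006, -0.0, 0.008]
[0.76, -0.05, 0.63] [-0.007, -0.0, 0.008]
[0.76, -0.04, 0.64] [-0.008, -0.0, 0.009]
[0.77, -0.05, 0.65] [-0.008, -0.0, 0.01]
--- tip [0.506 0.053 0.014] head 72.2
33
```

{"api": "carry_out", "payload": {"deltas": [[0.45,-0.02,0.45,-0.003,-0.004,0.004,0.26],[0.6,-0.01,0.5,-0.003,0,0.003,0.26],[0.75,-0.02,0.64,-0.003,0,0.004,0.26],[0.77,-0.02,0.64,-0.003,0,0.003,0.26],[0.76,-0.02,0.65,-0.003,0,0.003,0.26],[0.76,-0.02,0.64,-0.003,0,0.004,0.26],[0.77,-0.02,0.65,-0.003,0,0.004,0.26],[0.76,-0.02,0.64,-0.003,0,0.004,0.26]]}}

```text
time: 3.58
tool_pos: [0.4721, -0.1156, 0.0207]
tool_rot: [3.14, -0.697, 1.392]
contact_force: [-1.0, -5.9, 4.4]
opening: 0.0242
grip_force: 2.9
```

{"api": "carry_out", "payload": {"deltas": [[0.76,-0.02,0.64,-0.004,0,0.004,0.26],[0.76,-0.02,0.64,-0.003,0,0.004,0.26],[0.76,-0.02,0.64,-0.004,0,0.005,0.26],[0.76,-0.03,0.64,-0.004,0,0.004,0.26],[0.76,-0.03,0.64,-0.004,0,0.005,0.26],[0.76,-0.03,0.64,-0.005,0,0.005,0.26],[0.7,-0.02,0.59,-0.004,0,0.006,0.26],[0.4,-0.02,0.34,-0.003,0,0.003,0.26]]}}

```text
time: 4.25
tool_pos: [0.4846, -0.042, 0.0206]
tool_rot: [3.14, -0.698, 1.345]
contact_force: [-1.7, -5.2, 4.2]
opening: 0.0237
grip_force: 3.1
```

```bash
cat >> h.py <<'E'
def state():
    o=robot.observe(); R=Ro.from_euler('xyz',o['tool_rot']).as_matrix(); t=o['tool_pos']+.008*R[:,2]
    a=np.degrees(np.arctan2(R[1,2],R[0,2])); return o,t,a
def u(a): return np.array([np.cos(np.radians(a)),np.sin(np.radians(a))])
E
python3 - <<'E'
from h import *
o,t,a=state(); print(t,a,o['contact_force'],o['qpos'].round(2))
c=shot('top','top4'); w=shot('wrist','wrist4')
img=np.hstack([cv2.resize(c['image'][130:245,200:375],(400,263),interpolation=cv2.INTER_CUBIC),cv2.resize(w['image'][60:323,120:520],(400,263))])
cv2.imwrite('pics/m4.png',img)
C=t[:2]+.039*u(a); print('can est',C,toH(C)); W=bez(C,H(-.15,.04),H(-.05,.04),.01); print(len(W))
poseplan([([*(c-.039*u(a)),.014],a,40) for c,a in W[1:]])
E
```

```text
[ 0.48571999 -0.03704144  0.01445531] 76.94071797962353 [-1.71008087 -5.16868709  4.16758039] [-0.65  0.72  1.87  0.75  1.03 -0.98]
can est [0.49453239 0.0009499 ] [-0.22342304  0.01188941]
18
tip [ 0.4854 -0.0367  0.0143] H [-0.2611  0.0027] q [-0.65  0.72  1.87  0.75  1.03 -0.98] F [ 0.5 -1.4  0. ]
[0.74, 0.33, 0.66] [0.056, -0.0, -0.067]
[0.77, -0.11, 0.64] [-0.017, -0.0, 0.021]
[0.76, -0.1, 0.65] [-0.017, -0.0, 0.02]
[0.77, -0.1, 0.64] [-0.016, -0.0, 0.02]
[0.77, -0.1, 0.65] [-0.016, -0.0, 0.018]
[0.76, -0.09, 0.64] [-0.015, -0.0, 0.018]
[0.77, -0.08, 0.65] [-0.014, -0.0, 0.017]
[0.77, -0.09, 0.64] [-0.014, -0.0, 0.016]
--- tip [0.5   0.042 0.014] head 72.3
[0.76, -0.08, 0.64] [-0.013, -0.0, 0.016]
[0.77, -0.07, 0.64] [-0.013, -0.0, 0.015]
[0.77, -0.08, 0.65] [-0.012, -0.0, 0.015]
[0.76, -0.07, 0.64] [-0.011, -0.0, 0.013]
[0.77, -0.07, 0.65] [-0.012, -0.0, 0.014]
[0.76, -0.06, 0.64] [-0.01, -0.0, 0.012]
[0.77, -0.06, 0.64] [-0.011, -0.0, 0.013]
[0.77, -0.06, 0.65] [-0.009, -0.0, 0.011]
--- tip [0.524 0.118 0.014] head 64.2
[0.77, -0.06, 0.64] [-0.01, -0.0, 0.012]
```

View pics/m4.png

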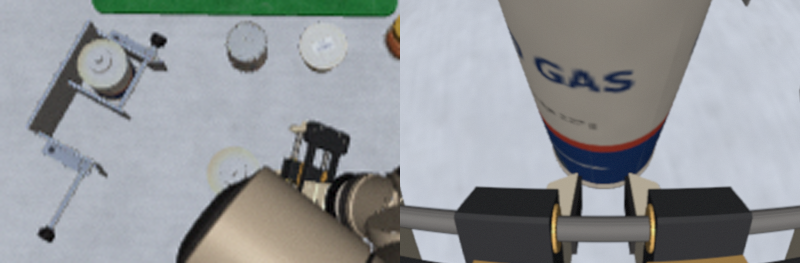

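The cartridge is standing and still centred in the cradle: its base is at about (600,180) in the right panel, and its top at about (235,175) in the left panel. I'll ease the curve.

Run:
```python
from h import *
c=dict(np.load('pics/top4.npz')); s=400/175
print('can top', onz(c,200+235/s,130+175/s,.17), onz(c,200+235/s,130+175/s,.19))
o,t,a=state()
C=t[:2]+.039*u(a); print('can est',C,toH(C)); W=bez(C,H(-.115,.04),H(-.05,.04),.01); print(len(W))
poseplan([([*(c-.039*u(a)),.014],a,40) for c,a in W[1:]])
```

```text
can top [ 0.49021307 -0.00260123  0.17      ] [ 0.48824858 -0.00337646  0.19      ]
can est [0.49417275 0.00126926] [-0.22330348  0.01235507]
18
tip [ 0.4854 -0.0367  0.0143] H [-0.2611  0.0027] q [-0.65  0.72  1.87  0.75  1.03 -0.98] F [ 0.5 -1.4  0. ]
[0.75, -0.02, 0.67] [-0.004, -0.0, 0.005]
[0.77, -0.03, 0.64] [-0.004, -0.0, 0.005]
[0.76, -0.03, 0.65] [-0.005, -0.0, 0.006]
[0.77, -0.03, 0.64] [-0.005, -0.0, 0.006]
[0.76, -0.03, 0.64] [-0.006, -0.0, 0.007]
[0.77, -0.04, 0.64] [-0.006, -0.0, 0.007]
[0.77, -0.04, 0.65] [-0.006, -0.0, 0.008]
[0.76, -0.04, 0.64] [-0.007, -0.0, 0.008]
--- tip [0.503 0.041 0.014] head 73.2
[0.77, -0.05, 0.65] [-0.008, -0.0, 0.009]
[0.76, -0.05, 0.64] [-0.008, -0.0, 0.009]
[0.77, -0.05, 0.64] [-0.009, -0.0, 0.011]
[0.76, -0.06, 0.64] [-0.01, -0.0, 0.012]
[0.77, -0.07, 0.65] [-0.011, -0.0, 0.013]
[0.77, -0.08, 0.64] [-0.012, -0.0, 0.014]
[0.76, -0.08, 0.64] [-0.014, -0.0, 0.017]
[0.77, -0.09, 0.65] [-0.015, -0.0, 0.018]
--- tip [0.526 0.118 0.014] head 65.5
[0.77, -0.11, 0.64] [-0.018, -0.0, 0.022]
```

{"api": "carry_out", "payload": {"deltas": [[0.45,-0.02,0.4,-0.003,0,0.004,0.26],[0.7,-0.03,0.6,-0.005,0,0.006,0.26],[0.76,-0.03,0.64,-0.005,0,0.006,0.26],[0.77,-0.03,0.64,-0.005,0,0.006,0.26],[0.76,-0.03,0.64,-0.006,0,0.007,0.26],[0.77,-0.04,0.64,-0.006,0,0.007,0.26],[0.77,-0.04,0.65,-0.007,0,0.008,0.26],[0.76,-0.04,0.64,-0.007,0,0.008,0.26]]}}

```text
time: 5.02
tool_pos: [0.501, 0.0306, 0.0199]
tool_rot: [3.14, -0.698, 1.276]
contact_force: [-0.7, -6.4, 3.5]
opening: 0.0238
grip_force: 2.8
```

{"api": "carry_out", "payload": {"deltas": [[0.6,-0.04,0.5,-0.008,0,0.009,0.26],[0.5,-0.04,0.42,-0.008,0,0.009,0.26],[0.5,-0.04,0.42,-0.008,0,0.009,0.26],[0.5,-0.04,0.42,-0.008,0,0.009,0.26],[0.4,-0.04,0.34,-0.007,0,0.009,0.26],[0.3,-0.02,0.25,-0.004,0,0.005,0.26],[0,0,0,0,0,0,0.26],[0,0,0,0,0,0,0.26]]}}

```text
time: 5.68
tool_pos: [0.5099, 0.0665, 0.0198]
tool_rot: [3.14, -0.698, 1.212]
contact_force: [0.2, -0.3, 0.8]
opening: 0.0238
grip_force: 0.4
```

Run:
```python
from h import *
o,t,a=state(); print(t,a,o['contact_force'],o['qpos'].round(2)); C=t[:2]+.039*u(a); print('can est',C,toH(C))
c=shot('top','top5'); w=shot('wrist','wrist5')
M=w['world_to_cam']; im=w['image'].copy()
def pj(p):
    q=M@np.append(p,1); x,y,z=q[0],-q[1],-q[2]; r=np.hypot(x,y); t=np.arctan2(r,z); return int(w['cx']+w['fx']*t*x/r),int(w['cy']+w['fy']*t*y/r)
for x,y,z in((-.042,0,.064),(.042,0,.064),(-.042,.08,.064),(.042,.08,.064),(.044,-.08,.112),(.044,.08,.112),(-.034,.208,.05)): cv2.circle(im,pj([*H(x,y),z]),3,(0,0,255),1)
cv2.imwrite('pics/m5.png',np.hstack([cv2.resize(c['image'][130:245,200:350],(417,320),interpolation=cv2.INTER_CUBIC),cv2.resize(im[0:320,130:510],(380,320))]))
```

```text
[0.51173602 0.07127503 0.0136688 ] 69.34279184113545 [ 0.172856   -0.33503039  0.77112726] [-0.44  0.68  1.99  1.02  0.85 -0.92]
can est [0.52549429 0.10776763] [-0.11431248  0.03317999]
```

View pics/m5.png

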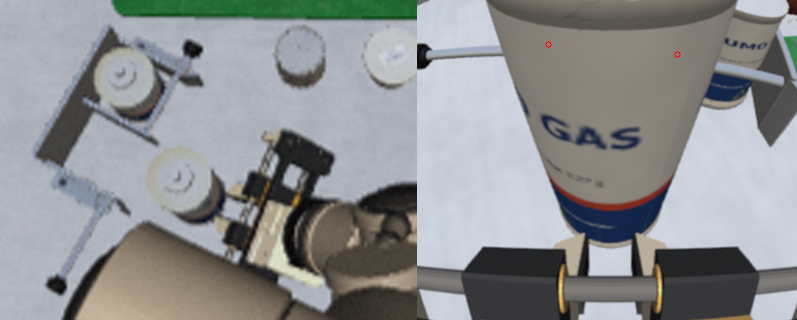

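The cartridge is upright just in front of the mouth. In the left panel its top is at about (183,178), the middle wall's end at (157,143) and the outer flare at (128,213).

Run:
```python
from h import *
c=dict(np.load('pics/top5.npz')); s=2.78
f=lambda x,y,z: toH(onz(c,200+x/s-.3,130+y/s-.3,z)[:2]).round(4)
print('can',f(181,179,.17),f(181,179,.185),'midwall end',f(157,143,.064),'midwall back',f(86,99,.064),'plate',f(109,28,.112),f(39,155,.112),'outer wall',f(110,200,.064),'flare tip',f(130,214,.064),'knob',f(54,289,.055))
P=pts(c)
S=P[165:215,235:290].reshape(-1,3); m=S[(S[:,2]>.15)&(S[:,2]<.2)]
h=np.array([toH(q) for q in m[:,:2]]); print(len(m),h.min(0),h.max(0),(h.min(0)+h.max(0))/2,np.percentile(m[:,2],[5,50,95]))
S=P[134:192,205:250].reshape(-1,3); m=S[abs(S[:,2]-.064)<.004]; h=np.array([toH(q) for q in m[:,:2]]); print(h[(h[:,1]>-.01)&(h[:,1]<.01)].mean(0))
C,_=None,None
C=np.array([.5255,.1078]); W=bez(C,H(-.085,.04),H(-.05,.04),.008)
a=W[-1][1]
W+= [(H(x,.04),62.8) for x in np.arange(-.044,.0125,.008)]
poseplan([([*(c-.039*u(a)),.014],a,40) for c,a in W[1:]])
```

```text
can [-0.118   0.0333] [-0.1207  0.0341] midwall end [-0.0552  0.0051] midwall back [ 0.0394 -0.0011] plate [ 0.0416 -0.0771] [0.0391 0.0791] outer wall [-0.0404  0.0854] flare tip [-0.0676  0.0885] knob [-0.0323  0.2006]
434 [-0.14694042  0.00050265] [-0.08034008  0.06541992] [-0.11364025  0.03296128] [0.15942839 0.17018212 0.18350145]
[0.00838779 0.00020549]
tip [0.5117 0.0711 0.0136] H [-0.1532  0.0287] q [-0.44  0.68  1.99  1.02  0.85 -0.92] F [-0.3 -0.8  0.1]
[0.66, 0.27, 0.5] [0.051, -0.0, -0.059]
[0.62, -0.13, 0.52] [-0.021, -0.0, 0.024]
[0.61, -0.12, 0.51] [-0.019, -0.0, 0.024]
[0.62, -0.12, 0.52] [-0.019, -0.0, 0.022]
[0.61, -0.11, 0.51] [-0.017, -0.0, 0.02]
[0.61, -0.1, 0.52] [-0.017, -0.0, 0.02]
[0.62, -0.1, 0.51] [-0.015, -0.0, 0.018]
[0.61, -0.09, 0.52] [-0.015, -0.0, 0.018]
--- tip [0.531 0.133 0.014] head 62.9
[0.52, -0.01, 0.44] [-0.002, -0.0, 0.002]
[0.62, 0.0, 0.51] [0.0, -0.0, -0.0]
[0.61, 0.0, 0.52] [0.0, -0.0, -0.0]
[0.61, 0.0, 0.51] [0.0, -0.0, -0.0]
[0.61, 0.0, 0.52] [0.0, -0.0, -0.0]
[0.62, 0.0, 0.51] [0.0, -0.0, -0.0]
[0.61, 0.0, 0.51] [0.0, -0.0, -0.0]
[0.61, 0.0, 0.52] [0.0, -0.0, -0.0]
--- tip [0.559 0.189 0.014] head 62.8
```

{"api": "carry_out", "payload": {"deltas": [[0.3,0.13,0.24,0.025,0,-0.03,0.26],[0.36,0.14,0.28,0.026,0,-0.029,0.26],[0.62,-0.12,0.52,-0.02,0,0.023,0.26],[0.61,-0.11,0.51,-0.019,0,0.023,0.26],[0.62,-0.11,0.52,-0.019,0,0.022,0.26],[0.61,-0.1,0.51,-0.017,0,0.02,0.26],[0.5,-0.08,0.43,-0.014,0,0.017,0.26],[0.4,-0.06,0.33,-0.01,0,0.012,0.26]]}}

```text
time: 6.45
tool_pos: [0.5247, 0.1164, 0.0198]
tool_rot: [3.141, -0.698, 1.135]
contact_force: [-0.8, -2.8, -0.2]
opening: 0.024
grip_force: 1.8
```

Run:
```python
from h import *
o,t,a=state(); print(t,a,o['contact_force'],o['qpos'].round(2)); C=t[:2]+.039*u(a); print('can est',toH(C))
c=shot('top','top6'); P=pts(c)
S=P[150:215,220:285].reshape(-1,3); m=S[(S[:,2]>.15)&(S[:,2]<.2)]
h=np.array([toH(q) for q in m[:,:2]]); print(len(m),h.min(0),h.max(0),(h.min(0)+h.max(0))/2)
cx,cy=toH(C); W=[(H(x,y),62.8) for x,y in zip(np.arange(cx+.006,.0115,.006),np.append(np.linspace(cy,.041,5),[.041]*40))]
poseplan([([*(c-.039*u(a)),.014],a,40) for c,a in W])
```

```text
[0.52682969 0.12109522 0.01363796] 64.98177553659761 [-0.79799232 -2.75136793 -0.18944344] [-0.32  0.67  2.02  1.18  0.76 -0.89]
can est [-0.06289858  0.03957166]
496 [-0.19213932  0.00667395] [-0.02952188  0.07292153] [-0.1108306   0.03979774]
tip [0.5267 0.122  0.0138] H [-0.1011  0.0386] q [-0.32  0.67  2.02  1.18  0.76 -0.89] F [-1.  -0.2  0. ]
[0.42, -0.09, 0.33] [-0.025, -0.0, 0.029]
[0.46, -0.04, 0.38] [0.0, -0.0, 0.0]
[0.46, -0.03, 0.39] [0.0, -0.0, 0.0]
[0.46, -0.04, 0.38] [0.0, -0.0, 0.0]
[0.46, -0.03, 0.39] [0.0, -0.0, 0.0]
[0.46, -0.0, 0.38] [0.0, -0.0, 0.0]
[0.46, -0.0, 0.39] [0.0, -0.0, 0.0]
[0.46, -0.0, 0.38] [0.0, -0.0, 0.0]
--- tip [0.546 0.165 0.014] head 62.8
[0.46, -0.0, 0.39] [0.0, -0.0, 0.0]
[0.46, -0.0, 0.39] [0.0, -0.0, 0.0]
[0.46, -0.0, 0.38] [0.0, -0.0, 0.0]
[0.45, -0.0, 0.39] [0.0, -0.0, 0.0]
```

{"api": "carry_out", "payload": {"deltas": [[0.42,-0.06,0.34,-0.025,0,0.029,0.26],[0.46,-0.02,0.38,0,0,0,0.26],[0.46,-0.02,0.38,0,0,0,0.26],[0.46,-0.02,0.38,0,0,0,0.26],[0.46,0,0.39,0,0,0,0.26],[0.46,0,0.38,0,0,0,0.26],[0.4,0,0.34,0,0,0,0.26],[0.3,0,0.25,0,0,0,0.26]]}}

```text
time: 7.17
tool_pos: [0.5443, 0.1571, 0.0203]
tool_rot: [3.139, -0.698, 1.099]
contact_force: [-0.6, -2.7, -0.5]
opening: 0.0239
grip_force: 1.3
```

Run:
```python
from h import *
o,t,a=state(); print(t,a,o['contact_force'],o['qpos'].round(2)); C=t[:2]+.039*u(a); print('can est',toH(C))
c=shot('top','top7'); P=pts(c)
S=P[150:215,220:275].reshape(-1,3); m=S[(S[:,2]>.15)&(S[:,2]<.2)]
h=np.array([toH(q) for q in m[:,:2]]); print(len(m),h.max(0)-.0335,h.min(0)+.0335)
```

```text
[0.54667137 0.16168594 0.0141643 ] 62.798719473087075 [-0.64265576 -2.73718418 -0.54854283] [-0.21  0.68  2.    1.26  0.71 -0.84]
can est [-0.01771737  0.03899738]
645 [-0.01685116  0.05500547] [-0.13686173  0.04031189]
```

{"api": "carry_out", "payload": {"deltas": [[0.35,0,0.29,0,0,0,0.26],[0.35,0,0.29,0,0,0,0.26],[0.3,0,0.25,0,0,0,0.26],[0.25,0,0.21,0,0,0,0.26],[0.2,0,0.17,0,0,0,0.26],[0.15,0,0.13,0,0,0,0.26],[0.15,0,0.13,0,0,0,0.26],[0.15,0,0.13,0,0,0,0.26]]}}

```text
time: 7.88
tool_pos: [0.5554, 0.1787, 0.0203]
tool_rot: [3.14, -0.698, 1.099]
contact_force: [-1.7, -3.1, -0.4]
opening: 0.024
grip_force: 1.6
```

Run:
```python
from h import *
o,t,a=state(); C=t[:2]+.039*u(a); print('can est',toH(C),t,o['contact_force'])
```

```text
can est [0.00654076 0.03899327] [0.55775371 0.18327594 0.01418431] [-1.70632941 -3.11312979 -0.35597175]
```

Two or three millimetres remain. I'll creep forward until the back plate resists.

{"api": "carry_out", "payload": {"deltas": [[0.1,0,0.08,0,0,0,0.26],[0.1,0,0.08,0,0,0,0.26],[0.1,0,0.08,0,0,0,0.26],[0,0,0,0,0,0,0.26],[0,0,0,0,0,0,0.26],[0,0,0,0,0,0,0.26],[0,0,0,0,0,0,0.26],[0,0,0,0,0,0,0.26]]}}

```text
time: 8.55
tool_pos: [0.5571, 0.182, 0.0204]
tool_rot: [3.14, -0.698, 1.098]
contact_force: [-1.7, -2.7, -1.9]
opening: 0.0238
grip_force: 1.5
```

{"api": "carry_out", "payload": {"deltas": [[0.1,0,0.08,0,0,0,0.26],[0.1,0,0.08,0,0,0,0.26],[0.1,0,0.08,0,0,0,0.26],[0,0,0,0,0,0,0.26],[0,0,0,0,0,0,0.26],[0,0,0,0,0,0,0.26],[0,0,0,0,0,0,0.26],[0,0,0,0,0,0,0.26]]}}

```text
time: 9.22
tool_pos: [0.5578, 0.183, 0.0199]
tool_rot: [3.139, -0.694, 1.097]
contact_force: [-13.4, -22.5, 10.0]
opening: 0.0239
grip_force: 11.9
```

It now meets about 26 N, so the cartridge is hard against the back plate. I'll draw straight out.

{"api": "carry_out", "payload": {"deltas": [[-0.4,0,-0.33,0,0,0,0.26],[-0.8,0,-0.66,0,0,0,0.26],[-1.2,0,-1.0,0,0,0,0.26],[-1.5,0,-1.25,0,0,0,0.26],[-1.6,0,-1.33,0,0,0,0.1],[-1.6,0,-1.33,0,0,0,0],[-1.6,0,-1.33,0,0,0,0],[-1.0,0,-0.83,0,0,0,0]]}}

```text
time: 9.88
tool_pos: [0.5009, 0.0718, 0.0201]
tool_rot: [3.139, -0.699, 1.098]
contact_force: [0.4, -0.6, -0.2]
opening: 0.0025
grip_force: 0.0
```

```bash
cat >> h.py <<'E'
def plan2(tip,ang,lean,n):
    s=robot.observe(); R0=Ro.from_euler('xyz',s['tool_rot']).as_matrix(); R1=rot(ang,lean)@Ro.from_rotvec([0,0,np.pi]).as_matrix()
    p1=np.array(tip)-.008*R1[:,2]; rv=Ro.from_matrix(R0.T@R1).as_rotvec(); p=s['tool_pos']; t=p+.008*R0[:,2]
    print('tip',t.round(4),'H',toH(t[:2]).round(4),'q',s['qpos'].round(2),'F',s['contact_force'].round(1),'rv',rv.round(3),np.linalg.norm(rv)/.125)
    for i in range(n):
        R=R0@Ro.from_rotvec(rv*i/n).as_matrix(); print((R.T@(p1-p)/n*100).round(2).tolist(),(rv/n).round(3).tolist())
E
python3 - <<'E'
from h import *
plan2([*H(-.10,.22),.20],-27.2,25,24)
E
```

```text
tip [0.5033 0.0764 0.014 ] H [-0.1524  0.0386] q [-0.43  0.65  2.08  1.16  0.78 -0.97] F [ 0.4 -0.6 -0.2] rv [ 0.216 -0.881 -1.627] 14.901874188022168
[0.69, -0.77, -0.44] [0.009, -0.037, -0.068]
[0.72, -0.72, -0.46] [0.009, -0.037, -0.068]
[0.75, -0.68, -0.48] [0.009, -0.037, -0.068]
[0.78, -0.63, -0.51] [0.009, -0.037, -0.068]
[0.8, -0.58, -0.53] [0.009, -0.037, -0.068]
[0.82, -0.53, -0.55] [0.009, -0.037, -0.068]
[0.83, -0.48, -0.58] [0.009, -0.037, -0.068]
[0.84, -0.43, -0.61] [0.009, -0.037, -0.068]
[0.84, -0.38, -0.63] [0.009, -0.037, -0.068]
[0.84, -0.33, -0.66] [0.009, -0.037, -0.068]
[0.84, -0.28, -0.69] [0.009, -0.037, -0.068]
[0.83, -0.23, -0.72] [0.009, -0.037, -0.068]
[0.82, -0.18, -0.75] [0.009, -0.037, -0.068]
[0.8, -0.13, -0.77] [0.009, -0.037, -0.068]
[0.78, -0.08, -0.8] [0.009, -0.037, -0.068]
[0.75, -0.04, -0.83] [0.009, -0.037, -0.068]
[0.72, 0.0, -0.86] [0.009, -0.037, -0.068]
[0.69, 0.04, -0.88] [0.009, -0.037, -0.068]
[0.65, 0.08, -0.91] [0.009, -0.037, -0.068]
[0.61, 0.12, -0.93] [0.009, -0.037, -0.068]
[0.57, 0.15, -0.96] [0.009, -0.037, -0.068]
[0.52, 0.18, -0.98] [0.009, -0.037, -0.068]
[0.47, 0.2, -1.0] [0.009, -0.037, -0.068]
[0.42, 0.22, -1.02] [0.009, -0.037, -0.068]
```

{"api": "carry_out", "payload": {"deltas": [[0.8,0,-0.9,0,0,0,0],[1.5,0,-1.7,0,0,0,0],[1.5,0,-1.7,0,0,0,0],[1.5,0,-1.7,0,0,0,0],[1.5,0,-1.7,0,0,0,0],[1.5,0,-1.7,0,0,0,0],[1.5,0,-1.7,0,0,0,0],[0.8,0,-0.9,0,0,0,0]]}}

```text
time: 10.55
tool_pos: [0.5034, 0.0769, 0.1826]
tool_rot: [3.136, -0.699, 1.102]
contact_force: [-0.7, 0.5, 0.1]
opening: 0.0001
grip_force: 0.0
```

Run:
```python
from h import *
plan2([*H(-.08,.24),.20],-27.2,25,16)
c=shot('top','top8')
c=cams.read_camera('top');P=pts(c)
S=P[130:200,205:265].reshape(-1,3); h=np.array([toH(q) for q in S[:,:2]]); k=(S[:,2]>.15)&(S[:,2]<.2)&(h[:,0]>-.05)
h=h[k]; print('can',k.sum(),h.max(0)-.0335,h.min(0)+.0335)
```

```text
tip [0.5058 0.0815 0.1765] H [-0.1467  0.0387] q [-0.42  0.32  1.96  0.86  1.01 -0.48] F [-0.7  0.5  0.1] rv [ 0.219 -0.88  -1.625] 14.885685099545526
[0.45, -1.28, 0.17] [0.014, -0.055, -0.102]
[0.58, -1.22, 0.16] [0.014, -0.055, -0.102]
[0.71, -1.15, 0.14] [0.014, -0.055, -0.102]
[0.83, -1.07, 0.11] [0.014, -0.055, -0.102]
[0.94, -0.98, 0.08] [0.014, -0.055, -0.102]
[1.04, -0.88, 0.03] [0.014, -0.055, -0.102]
[1.13, -0.77, -0.01] [0.014, -0.055, -0.102]
[1.2, -0.65, -0.07] [0.014, -0.055, -0.102]
[1.25, -0.53, -0.13] [0.014, -0.055, -0.102]
[1.29, -0.4, -0.19] [0.014, -0.055, -0.102]
[1.31, -0.27, -0.26] [0.014, -0.055, -0.102]
[1.32, -0.14, -0.33] [0.014, -0.055, -0.102]
[1.3, -0.02, -0.4] [0.014, -0.055, -0.102]
[1.28, 0.11, -0.47] [0.014, -0.055, -0.102]
[1.23, 0.23, -0.54] [0.014, -0.055, -0.102]
[1.17, 0.34, -0.61] [0.014, -0.055, -0.102]
can 434 [0.00929363 0.03885467] [0.01130125 0.03965079]
```

{"api": "carry_out", "payload": {"deltas": [[0.45,-1.3,0.17,0.014,-0.055,-0.102,0],[0.6,-1.2,0.16,0.014,-0.055,-0.102,0],[0.7,-1.15,0.14,0.014,-0.055,-0.102,0],[0.83,-1.07,0.11,0.014,-0.055,-0.102,0],[0.94,-1.0,0.08,0.014,-0.055,-0.102,0],[1.04,-0.88,0.03,0.014,-0.055,-0.102,0],[1.13,-0.77,0,0.014,-0.055,-0.102,0],[1.2,-0.65,-0.07,0.014,-0.055,-0.102,0]]}}

```text
time: 11.32
tool_pos: [0.4275, 0.1559, 0.1914]
tool_rot: [2.903, -0.125, 1.923]
contact_force: [-0.1, -0.0, -0.5]
opening: 0.0003
grip_force: 0.0
```

{"api": "carry_out", "payload": {"deltas": [[1.25,-0.53,-0.13,0.014,-0.055,-0.102,0],[1.3,-0.4,-0.2,0.014,-0.055,-0.102,0],[1.3,-0.27,-0.26,0.014,-0.055,-0.102,0],[1.3,-0.14,-0.33,0.014,-0.055,-0.102,0],[1.3,0,-0.4,0.014,-0.055,-0.102,0],[1.28,0.1,-0.47,0.014,-0.055,-0.102,0],[1.23,0.23,-0.54,0.014,-0.055,-0.102,0],[1.17,0.34,-0.6,0.014,-0.055,-0.102,0]]}}

```text
time: 11.98
tool_pos: [0.3528, 0.2342, 0.2041]
tool_rot: [-3.131, 0.434, 2.684]
contact_force: [-0.2, -0.4, -0.3]
opening: 0.0006
grip_force: 0.0
```

Run:
```python
from h import *
plan2([*H(-.034,.245),.10],-27.2,25,8)
```

```text
tip [0.3558 0.2326 0.1968] H [-0.0809  0.2411] q [ 0.69  0.14  1.98 -0.51  0.91 -0.12] F [-0.2 -0.4 -0.3] rv [-0.004 -0.003  0.015] 0.12810482175802074
[0.54, 0.6, 1.08] [-0.0, -0.0, 0.002]
[0.54, 0.6, 1.08] [-0.0, -0.0, 0.002]
[0.54, 0.6, 1.08] [-0.0, -0.0, 0.002]
[0.55, 0.59, 1.08] [-0.0, -0.0, 0.002]
[0.55, 0.59, 1.08] [-0.0, -0.0, 0.002]
[0.55, 0.59, 1.08] [-0.0, -0.0, 0.002]
[0.55, 0.59, 1.08] [-0.0, -0.0, 0.002]
[0.55, 0.59, 1.08] [-0.0, -0.0, 0.002]
```

{"api": "carry_out", "payload": {"deltas": [[0.55,0.6,1.08,0,0,0.002,0],[0.55,0.6,1.08,0,0,0.002,0],[0.55,0.6,1.08,0,0,0.002,0],[0.55,0.6,1.08,0,0,0.002,0],[0.55,0.6,1.08,0,0,0.002,0],[0.55,0.6,1.08,0,0,0.002,0],[0.55,0.6,1.08,0,0,0.002,0],[0.55,0.6,1.08,0,0,0.002,0]]}}

```text
time: 12.65
tool_pos: [0.3714, 0.2777, 0.106]
tool_rot: [-3.139, 0.43, 2.661]
contact_force: [0.6, 0.3, -0.6]
opening: 0.0004
grip_force: 0.0
```

Run:
```python
from h import *
plan2([*H(-.034,.245),.046],-27.2,25,8)
w=shot('wrist','wrist9'); c=shot('top','top9')
M=w['world_to_cam']; im=w['image'].copy()
def pj(p):
    q=M@np.append(p,1); x,y,z=q[0],-q[1],-q[2]; r=np.hypot(x,y); t=np.arctan2(r,z); return int(w['cx']+w['fx']*t*x/r),int(w['cy']+w['fy']*t*y/r)
for t in np.linspace(0,6.28,24): cv2.circle(im,pj([*H(-.034+.011*np.cos(t),.208),.05+.011*np.sin(t)]),0,(0,0,255),-1)
im=cv2.resize(im[60:300,170:490],(480,360),interpolation=cv2.INTER_CUBIC)
cv2.imwrite('pics/m9.png',np.hstack([im,cv2.resize(c['image'][150:270,180:280],(300,360),interpolation=cv2.INTER_CUBIC)]))
```

```text
tip [0.3743 0.2762 0.0987] H [-0.0337  0.2445] q [ 0.74  0.38  1.99 -0.64  0.72  0.13] F [ 0.6  0.3 -0.6] rv [-0.005 -0.006 -0.006] 0.07579582909182518
[0.28, -0.0, 0.6] [-0.001, -0.001, -0.001]
[0.28, -0.0, 0.6] [-0.001, -0.001, -0.001]
[0.28, -0.0, 0.6] [-0.001, -0.001, -0.001]
[0.28, -0.0, 0.6] [-0.001, -0.001, -0.001]
[0.28, -0.0, 0.6] [-0.001, -0.001, -0.001]
[0.28, -0.0, 0.6] [-0.001, -0.001, -0.001]
[0.28, -0.0, 0.6] [-0.001, -0.001, -0.001]
[0.28, -0.0, 0.6] [-0.001, -0.001, -0.001]
```

View pics/m9.png

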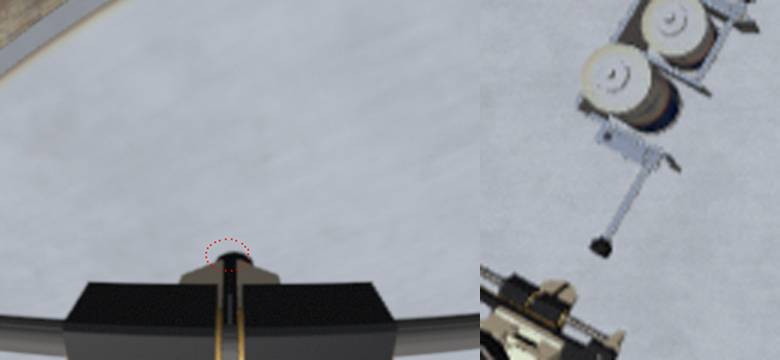

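The knob shows dark at about (235,262), right ahead of the closed fingers at (230,290). The right panel shows the cartridge home in the bay at (618,75) and the knob at (600,247). I'll go down to knob height.

{"api": "carry_out", "payload": {"deltas": [[0.28,0,0.6,0,0,0,0],[0.28,0,0.6,0,0,0,0],[0.28,0,0.6,0,0,0,0],[0.28,0,0.6,0,0,0,0],[0.28,0,0.6,0,0,0,0],[0.28,0,0.6,0,0,0,0],[0.28,0,0.6,0,0,0,0],[0.28,0,0.6,0,0,0,0]]}}

```text
time: 13.42
tool_pos: [0.372, 0.2783, 0.0544]
tool_rot: [3.14, 0.432, 2.659]
contact_force: [-0.8, 0.8, -0.2]
opening: -0.0
grip_force: 0.0
```

Run:
```python
from h import *
plan2([*H(-.034,.2),.046],-27.2,25,8)
```

```text
tip [0.375  0.2768 0.0471] H [-0.0328  0.2442] q [ 0.74  0.48  2.04 -0.76  0.61  0.29] F [-0.8  0.8 -0.2] rv [-0.002 -0.004 -0.008] 0.07095408085875705
[-0.5, -0.01, 0.25] [-0.0, -0.001, -0.001]
[-0.5, -0.01, 0.25] [-0.0, -0.001, -0.001]
[-0.5, -0.01, 0.25] [-0.0, -0.001, -0.001]
[-0.5, -0.01, 0.25] [-0.0, -0.001, -0.001]
[-0.5, -0.01, 0.25] [-0.0, -0.001, -0.001]
[-0.5, -0.01, 0.25] [-0.0, -0.001, -0.001]
[-0.5, -0.01, 0.25] [-0.0, -0.001, -0.001]
[-0.5, -0.01, 0.25] [-0.0, -0.001, -0.001]
```

{"api": "carry_out", "payload": {"deltas": [[-0.4,0,0.2,0,0,0,0],[-0.5,0,0.24,0,0,0,0],[-0.5,0,0.24,0,0,0,0],[-0.5,0,0.24,0,0,0,0],[-0.5,0,0.24,0,0,0,0],[-0.5,0,0.24,0,0,0,0],[-0.5,0,0.24,0,0,0,0],[-0.5,0,0.24,0,0,0,0]]}}

```text
time: 14.08
tool_pos: [0.4109, 0.258, 0.0545]
tool_rot: [3.139, 0.432, 2.658]
contact_force: [-1.5, 0.5, 2.0]
opening: 0.0009
grip_force: 0.9
```

Run:
```python
from h import *
plan2([*H(-.034,.128),.046],-27.2,25,2)
```

```text
tip [0.4139 0.2565 0.0472] H [-0.0331  0.2003] q [ 0.64  0.49  2.01 -0.76  0.58  0.2 ] F [-1.5  0.5  2. ] rv [-0.002 -0.004 -0.008] 0.07266587709210037
[-3.26, -0.02, 1.57] [-0.001, -0.002, -0.004]
[-3.26, -0.03, 1.58] [-0.001, -0.002, -0.004]
```

The fingers are in contact and the rod is sliding at about 1.5 N. I'll continue.

{"api": "carry_out", "payload": {"deltas": [[-0.6,0,0.29,0,0,0,0],[-0.6,0,0.29,0,0,0,0],[-0.6,0,0.29,0,0,0,0],[-0.6,0,0.29,0,0,0,0],[-0.6,0,0.29,0,0,0,0],[-0.6,0,0.29,0,0,0,0],[-0.6,0,0.29,0,0,0,0],[-0.5,0,0.24,0,0,0,0]]}}

```text
time: 14.75
tool_pos: [0.4573, 0.2336, 0.0534]
tool_rot: [3.14, 0.432, 2.658]
contact_force: [-1.0, 1.9, 1.7]
opening: 0.0003
grip_force: 0.9
```

Run:
```python
from h import *
plan2([*H(-.034,.128),.046],-27.2,25,2)
```

```text
tip [0.4603 0.2321 0.0461] H [-0.0336  0.148 ] q [ 0.54  0.51  1.97 -0.75  0.55  0.08] F [-1.   1.9  1.7] rv [-0.002 -0.004 -0.008] 0.07230279331307517
[-0.91, -0.01, 0.42] [-0.001, -0.002, -0.004]
[-0.91, -0.01, 0.43] [-0.001, -0.002, -0.004]
```

Two centimetres remain. I'll go slowly to the stop.

{"api": "carry_out", "payload": {"deltas": [[-0.3,0,0.14,0,0,0,0],[-0.3,0,0.14,0,0,0,0],[-0.3,0,0.14,0,0,0,0],[-0.2,0,0.1,0,0,0,0],[-0.2,0,0.1,0,0,0,0],[-0.15,0,0.07,0,0,0,0],[-0.15,0,0.07,0,0,0,0],[0,0,0,0,0,0,0]]}}

```text
time: 15.42
tool_pos: [0.4725, 0.2257, 0.0532]
tool_rot: [3.14, 0.432, 2.658]
contact_force: [-0.7, 0.2, 0.9]
opening: 0.0007
grip_force: 0.4
```

{"api": "carry_out", "payload": {"deltas": [[-0.1,0,0.05,0,0,0,0],[-0.1,0,0.05,0,0,0,0],[-0.1,0,0.05,0,0,0,0],[0,0,0,0,0,0,0],[0,0,0,0,0,0,0],[0,0,0,0,0,0,0],[0,0,0,0,0,0,0],[0,0,0,0,0,0,0]]}}

```text
time: 16.08
tool_pos: [0.4752, 0.2243, 0.053]
tool_rot: [3.14, 0.432, 2.659]
contact_force: [-3.2, 1.3, 2.3]
opening: 0.0006
grip_force: 1.8
```

Run:
```python
from h import *
plan2([*H(-.034,.128),.046],-27.2,25,1)
```

```text
tip [0.4782 0.2227 0.0458] H [-0.0337  0.1278] q [ 0.5   0.52  1.95 -0.74  0.54  0.03] F [-3.2  1.3  2.3] rv [-0.002 -0.004 -0.008] 0.07059844943590744
[0.0, -0.03, -0.02] [-0.002, -0.004, -0.008]
```

{"api": "carry_out", "payload": {"deltas": [[-0.1,0,0.05,0,0,0,0],[-0.1,0,0.05,0,0,0,0],[-0.1,0,0.05,0,0,0,0],[0,0,0,0,0,0,0],[0,0,0,0,0,0,0],[0,0,0,0,0,0,0],[0,0,0,0,0,0,0],[0,0,0,0,0,0,0]]}}

```text
time: 16.75
tool_pos: [0.4761, 0.2238, 0.0528]
tool_rot: [3.14, 0.43, 2.659]
contact_force: [-18.3, 9.6, 11.6]
opening: 0.0007
grip_force: 10.5
```

The rod is against its hard stop at about 21 N, so it is fully in. I'll back off, rise and check.

{"api": "carry_out", "payload": {"deltas": [[0.4,0,-0.2,0,0,0,0],[0.8,0,-0.4,0,0,0,0],[0.8,0,-0.4,0,0,0,0],[0.8,0,-0.4,0,0,0,0],[0.8,0,-0.4,0,0,0,0],[0.8,0,-0.4,0,0,0,0],[0.4,0,-0.2,0,0,0,0],[0,0,0,0,0,0,0]]}}

```text
time: 17.42
tool_pos: [0.4298, 0.2482, 0.0546]
tool_rot: [3.14, 0.432, 2.66]
contact_force: [0.4, 0.6, 0.1]
opening: 0.0007
grip_force: 0.0
```

{"api": "carry_out", "payload": {"deltas": [[0,0,-1,0,0,0,0],[0,0,-2,0,0,0,0],[0,0,-2,0,0,0,0],[0,0,-2,0,0,0,0],[0,0,-2,0,0,0,0],[0,0,-1,0,0,0,0],[0,0,0,0,0,0,0],[0,0,0,0,0,0,0]]}}

```text
time: 18.08
tool_pos: [0.3937, 0.267, 0.1458]
tool_rot: [3.139, 0.433, 2.658]
contact_force: [0.5, -0.8, -0.1]
opening: 0.0009
grip_force: 0.0
```

Run:
```python
from h import *
c=shot('top','top10'); s=shot('scene','scene10')
cv2.imwrite('pics/m10.png',np.hstack([cv2.resize(c['image'][120:250,190:370],(415,300),interpolation=cv2.INTER_CUBIC),cv2.resize(s['image'][100:300,220:470],(375,300))]))
```

```text
(no output)
```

View pics/m10.png

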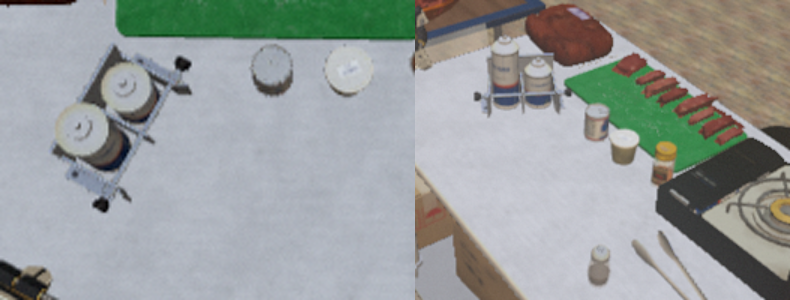

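The pictures show the cartridge upright in the bay at (85,130), with the rod across the mouth and its knob in at (101,204). The other things are where they stood, and the gripper is clear.

```bash
python3 -c "
from cell import robot
print(robot.hand_in())"
```

```text
the job is handed in; nothing more can be done
None
```

The job is handed in: the cartridge stands upright against the back of its bay, the retaining rod is fully in across the mouth, and the other things were not touched.

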